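# Nudge a gearbox cover onto its locating pins

### The job

The blue cover plate lies askew on top of the two locating pins of the aluminium gearbox housing. Nudge it sideways with the fingertips until both of its holes drop over the pins and it lies flat on the housing. Do not pick the cover up, leave the sockets, the jar and the orange battery pack where they stand, and finish with the arm clear.

Things in the scene. Friction and masses are not known exactly. Their poses are not given: they have to be found in the camera images.
- housing: Aluminium gearbox housing, bolted down, turned by up to 0.45 rad. Its top is a flat flange 140 (own x) by 180 (own y) mm, 45 mm above the work surface; below the 12 mm thick flange the body is 116 x 156 mm. Origin: centre of its underside, on the work surface; z up.
- seat (a point): Centre of the flange's top face, 45 mm above the housing's origin, axes as the housing's. A thin green gasket on the flange (no height) has an outer edge of 110 x 150 mm, centred here: exactly the outline of the seated cover, so that an even rim of 15 mm then shows all round. Seated, the cover's origin and axes coincide with this frame.
- pin_left (a point): Foot of the left steel locating pin, on its axis at flange height: 38 mm along the housing's +x, 45 mm along its +y from the seat. The pin is 10 mm thick for 3 mm, then tapers over 6 mm to a blunt tip 3 mm wide: 9 mm in all above the flange. Hidden under the cover at the start.
- pin_right (a point): Foot of the right locating pin, the same as the left one but 45 mm along the housing's -y. Hidden under the cover at the start.
- cover: Loose flat blue cover plate, 110 (own x) x 150 (own y) x 8 mm thick, about 0.35 kg, with two 13 mm through holes near its +x edge. Origin: centre of its underside; z up. At the start it is 16 to 26 mm along the housing's +x and up to 20 mm either way along its y from the seat, turned up to 0.15 rad, resting on both pin tips.
- hole_left (a point): Centre of the cover's left hole at the underside: 38 mm along the cover's +x, 45 mm along its +y. Belongs on pin_left. At the start the cover's -x edge rests on the flange and its +x edge is about 13 mm above it (tilt about 0.13 rad).
- hole_right (a point): Centre of the cover's right hole at the underside: 38 mm along the cover's +x, 45 mm along its -y. Belongs on pin_right. The cover slides under a push of a few N on its edge and stays where it is left; two fingertips side by side against an edge turn it square to them.
- socket_tall: Upright steel socket, 28 mm thick, 64 mm tall, beside the housing's +y end. Origin: centre of its underside. It stands on the cart top and is not part of the job.
- socket_short: Upright steel socket, 34 mm thick, 40 mm tall, beside the housing's -y end. Origin: centre of its underside. It stands on the cart top and is not part of the job.
- jar: Closed grey jar with a yellow lid, 60 mm thick, 75 mm tall, on the housing's +y side. Origin: centre of its underside. It stands on the cart top and is not part of the job.
- battery: Orange battery pack, 75 x 75 mm and 55 mm high with a black slide-on top, on the housing's -y side. Origin: centre of its underside. It stands on the cart top and is not part of the job.

How it is judged:
By the outcome, as a careful person would: the job done as asked, in the order asked, and still so for the second after the job is handed in, with the robot touching nothing.
It also fails if it takes over 48 s, if anything falls off the work surface, if the arm or the gripper's body presses on something with over 40 N, if the wrist force passes 120 N, or if a joint passes its speed limit or range.

### The arm

A 7-joint arm with a two-finger parallel gripper is mounted at the origin on the work surface. World frame = base frame: x ahead of the robot, y to its left, z up, the work surface at z = 0. Lengths are in m, angles in rad, forces in N, time in s.
With the tool pointing down it reaches from about 0.4 to 0.85 m from the base axis. Payload 6.9 kg.
Tool frame: the origin (TCP) lies between the finger pads; the fingertips stand 17 mm ahead of it and the grasp point (between the pads) lies 2 mm behind it; z points along the fingers, y is the line along which they close (so a half turn about z gives the same grasp; the last joint's range is limited). The gripper opens to 85 mm and grips with 20 to 120 N. Pads are 22 mm wide; open, the fingers measure 114 mm over their backs; the gripper's body (76 mm by 85 mm) begins 54 mm behind the grasp point. The pads swing forward as they close: fully open they stand 13 mm farther back than shut.
Start: joints at [-1.192, 0.507, -0.238, 1.5, 0.126, 1.149, -0.155], TCP at [0.169, 0.602, 0.225] pointing down, gripper open.
Joint ranges: [-3.08, 3.08], [-0.24, 2.05], [-1.43, 1.35], [0, 2.5], [-1.52, 4.66], [0.17, 1.96], [-2.89, 2.89]. Speed limits (rad/s): [2.39, 2.39, 3.14, 3.14, 3.14, 3.14, 3.14].

### API

Orientations are given as a 3x3 rotation matrix whose columns are the frame's x, y, z axes.
In Python, from rig import arm gives the robot as it stands.
- The arm moves only by the shell command python3 -m inch 'ROWS' [FORCE]. ROWS is a JSON object of lists of equal length, an entry for each row: "xyz": the shift along the tool's x, y, z in m, a list of three; "delta_rot": the turn, a rotation vector about the tool's x, y, z in degrees, a list of three; "gripper": the opening, from 0 (shut) to 1 (fully open). In form: {"xyz": [[dx, dy, dz], ...], "delta_rot": [[rx, ry, rz], ...], "gripper": [gripper, ...]}. A call has 1 to 8 rows; each row is the pose to reach, as a shift and turn from the pose commanded when the call began, along the tool's axes at that moment; what a row does not reach only later rows make up. A row lasts 1/8 s, in which the tool goes at most 62.5 mm and 10.7 degrees, less where a joint would pass 70% of its speed; a pose out of reach is approached as far as the arm can. A call with a gripper value outside its range is refused whole. The fingers move at their own pace and stop on an object; FORCE is the grip in N (left out, the last holds). Time passes only in rows, so rows that repeat a pose let the fingers close. It gives the time, the measured TCP pose, the force, the opening and the grip force at its end, in the units of the state.
- arm.state(): the state, without advancing time (a new reading comes with each control period).
- arm.camera(name): name is "side" or "top"; returns a dict with "pixels" (384x512x3 uint8, blue, green, red), "camera_matrix" (3x3 intrinsics, pixels), "eye" and "orientation" of the camera in the world. Camera axes: x right, y up, looking along -z (the intrinsics and any distortion apply to the point x, -y, -z); pixel columns grow to the right and rows downward; lengths in m; the calibration is good to about 2 mm. A picture is of the moment at which its call begins. There is no depth.
- arm.finish_job(): hands the job in; it is judged then, once.
Trained networks look in a picture, given as the dict that the camera call returned (one of the last four; its "shot" number tells which), for a name from the list of things; names that differ only in an ending like _2 or _b are one class to them, and where a whole thing is asked for, a point or a joint stands for the part that bears it (a point fixed in the world has none). Each returns a list of dicts, best first, with "p" (0 to 1); they miss things now and then, are a little off and sometimes report something else, mostly with a low value. They report only what shows in the picture. A call takes as long as a camera call.
- arm.trace(picture, name): "mask" (384x512 bool, what is visible of it) and "extent" ([left, top, width, height] in pixels, round what is visible of it).
- arm.pinpoint(picture, name): "position" ([column, row] in pixels: a listed point, or the origin of a listed thing).
The state is a dict: "t": time; "qpos": joint angles; "joint_velocities": joint speeds; "joint_torque": joint torques, N m; "position": TCP position; "ee_rot": TCP orientation; "force": force on the tool from outside, world axes, zero at the start; "ft_torque": the same for the moment, N m; "gripper_width": finger opening in m; "finger_force": force on a finger pad.
Only numpy, scipy, OpenCV 4.12 (cv2) and the standard library are available. Lean on these libraries where they do the work, as an engineer would, in place of code of your own. Each camera call takes 0.05 s, during which the arm holds its last target. There are 200 camera calls.

## Working session

There is one attempt and no reset: what is moved stays moved. The work goes in short steps, Python scripts to look and compute and a shell command to move; the robot and the scene stay as the last step left them, time stands still between calls to the robot, and variables do not carry over. Pictures are saved under pics/ and viewed, at most 10 in all, crops included, and the job is handed in when it is done.

```bash
mkdir -p pics; ls
python3 - <<'E'
from rig import arm
import cv2,numpy as np
s=arm.state();print(s['t'],s['position'],np.round(s['ee_rot'],3).tolist(),s['gripper_width'])
for n in('top','side'):
    p=arm.camera(n);cv2.imwrite(f'pics/{n}0.png',p['pixels'])
    print(n,p['camera_matrix'],p['eye'],np.round(p['orientation'],4).tolist(),[k for k in p])
    for o in('housing','seat','cover','hole_left','hole_right','pin_left','pin_right','socket_tall','socket_short','jar','battery'):
        r=arm.pinpoint(p,o);print(o,[(np.round(d['position'],1).tolist(),round(d['p'],2)) for d in r[:2]])
E
```

```text
pics
0.0 [0.16894771 0.60120121 0.2242353 ] [[-0.963, 0.27, -0.0], [0.27, 0.963, -0.002], [-0.0, -0.002, -1.0]] 0.08539972852641511
top [[469.53444552   0.         260.00355341]
 [  0.         469.53444552 185.8632691 ]
 [  0.           0.           1.        ]] [0.38242404 0.035149   1.31878581] [[0.0166, 0.9889, -0.1476], [-0.9998, 0.0148, -0.0136], [-0.0113, 0.1478, 0.9889]] ['pixels', 'camera_matrix', 'eye', 'orientation', 'shot']
housing [([288.4, 196.7], 0.74), ([203.9, 163.9], 0.4)]
seat [([294.3, 197.0], 0.66)]
cover [([295.4, 184.1], 0.92)]
hole_left [([289.6, 169.4], 0.98)]
hole_right [([319.3, 183.0], 0.82)]
pin_left [([284.3, 177.4], 0.86)]
pin_right [([307.8, 187.9], 0.57)]
socket_tall [([244.2, 162.7], 0.62)]
socket_short [([348.7, 221.7], 0.52)]
jar [([206.0, 166.9], 0.59)]
battery [([380.8, 235.5], 0.6)]
side [[394.98038905   0.         256.81674516]
 [  0.         394.98038905 191.93784721]
 [  0.           0.           1.        ]] [ 0.15688412 -0.61309782  0.57018036] [[0.8627, 0.2715, -0.4266], [-0.5057, 0.4646, -0.7269], [0.0008, 0.8429, 0.5381]] ['pixels', 'camera_matrix', 'eye', 'orientation', 'shot']
housing [([273.1, 238.5], 0.57)]
seat []
cover [([287.5, 216.5], 0.62)]
hole_left [([299.0, 204.5], 0.64), ([252.9, 181.2], 0.49)]
hole_right [([307.0, 229.6], 0.56)]
pin_left []
pin_right [([298.2, 235.0], 0.62)]
socket_tall [([275.1, 194.6], 0.55)]
socket_short [([290.7, 294.8], 0.71)]
jar [([253.3, 176.7], 0.97), ([304.6, 341.6], 0.64)]
battery []
```

Run:
```python
import cv2
t=cv2.imread('pics/top0.png')[110:290,160:430];cv2.imwrite('pics/topc.png',cv2.resize(t,None,fx=2.95,fy=2.95,interpolation=2))
t=cv2.imread('pics/side0.png')[130:370,180:420];cv2.imwrite('pics/sidec.png',cv2.resize(t,None,fx=2.5,fy=2.5,interpolation=2))
```

```text
(no output)
```

View pics/topc.png

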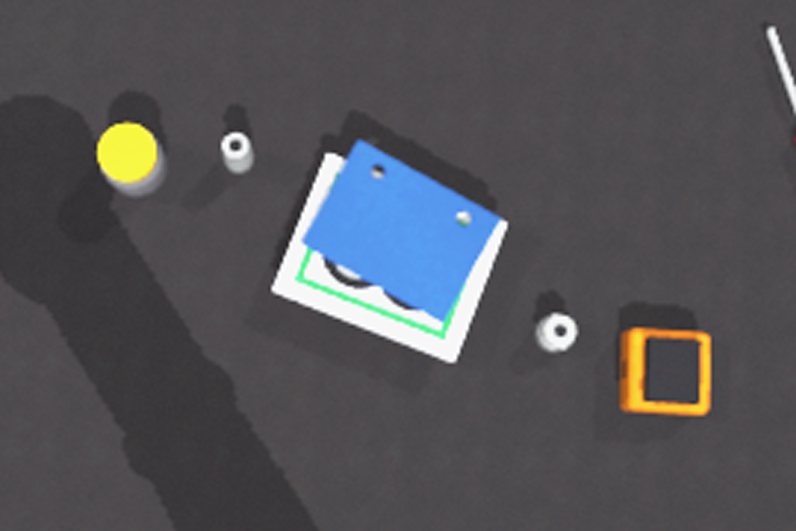

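View pics/sidec.png

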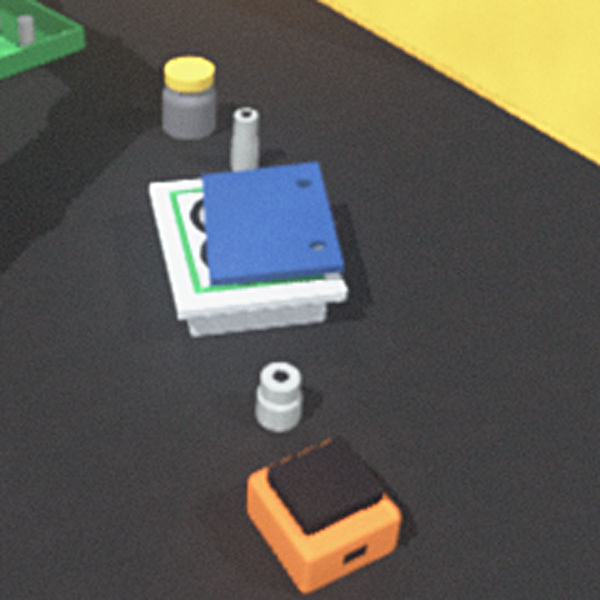

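The top view shows the blue cover tilted on a white flange. It is shifted towards +x (up) and turned, with its holes at about crop (378,172) and (463,217). The jar and tall socket are to the left, the short socket and battery to the right. Next I'll fit the poses by matching silhouettes.

```bash
cat > fit.py <<'E'
from rig import arm
import cv2,numpy as np,sys
from scipy.optimize import minimize
S=4
def box(lx,ly,z0,z1): return np.array([[a*lx/2,b*ly/2,z] for a in(-1,1) for b in(-1,1) for z in(z0,z1)])
def Rz(t): c,s=np.cos(t),np.sin(t);return np.array([[c,-s,0],[s,c,0],[0,0,1]])
def proj(p,P):
    q=(P-np.array(p['eye']))@np.array(p['orientation']);q=q*[1,-1,-1]
    u=q@np.array(p['camera_matrix']).T;return u[:,:2]/u[:,2:]
def fill(img,p,P):
    h=cv2.convexHull(((proj(p,P)+.5)*S-.5).astype(np.float32))
    cv2.fillConvexPoly(img,np.round(h*16).astype(np.int32),1.0,cv2.LINE_AA,4)
def down(i): return cv2.resize(i,(512,384),interpolation=cv2.INTER_AREA)
def render(p,H,C):
    hp=lambda B:B@Rz(H[2]).T+[H[0],H[1],0]
    h=np.zeros((384*S,512*S),np.float32);c=h.copy()
    fill(h,p,hp(box(.14,.18,.033,.045)));fill(h,p,hp(box(.116,.156,0,.033)))
    fill(c,p,hp(coverpts(C,box(.11,.15,0,.008))))
    return down(np.maximum(h,c)),down(c)
def coverpts(C,B):   # C: x,y,th in seat frame, h rise of +x edge
    a=np.arcsin(C[3]/.11);c,s=np.cos(a),np.sin(a)
    B=B+[.055,0,0];B=B@np.array([[c,0,-s],[0,1,0],[s,0,c]]).T-[.055*c,0,0]
    return B@Rz(C[2]).T+[C[0],C[1],.045]
def masks(p):
    hsv=cv2.cvtColor(p['pixels'],cv2.COLOR_BGR2HSV);h,s,v=cv2.split(hsv)
    blue=((h>100)&(h<125)&(s>110)&(v>60)).astype(np.uint8)
    whole=(((v>125)&(s<60))|((h>45)&(h<90)&(s>60)&(v>80))).astype(np.uint8)|blue
    k=np.ones((5,5),np.uint8)
    return [cv2.morphologyEx(m,cv2.MORPH_CLOSE,k).astype(np.float32) for m in(whole,blue)]
def big(m):
    n,l,st,_=cv2.connectedComponentsWithStats((m>0).astype(np.uint8));i=1+np.argmax(st[1:,4]);return (l==i)
def fit(pics,H=None,x0=None,verbose=1):
    obs=[]
    for p in pics:
        w,b=masks(p);b=big(b)
        n,l=cv2.connectedComponents((w>0).astype(np.uint8));lab=np.bincount(l[b]).argmax()
        w=(l==lab)
        if p is pics[0]:
            hull=cv2.fillConvexPoly(np.zeros((384,512),np.uint8),cv2.convexHull(np.argwhere(w)[:,::-1].astype(np.int32)),1)
            w=hull>0 if False else w
        cn,_=cv2.findContours(w.astype(np.uint8),cv2.RETR_EXTERNAL,cv2.CHAIN_APPROX_NONE)
        w=cv2.drawContours(np.zeros((384,512),np.uint8),cn,-1,1,-1)
        obs.append((w.astype(np.float32),b.astype(np.float32)))
    def cost(v,Hf=None):
        Hh,C=(v[:3],v[3:]) if Hf is None else (Hf,v)
        t=0
        for p,(w,b) in zip(pics,obs):
            rw,rb=render(p,Hh,C);t+=abs(rw-w).sum()*(Hf is None)+abs(rb-b).sum()
        return t
    C0=np.array([.02,0,0,.013] if x0 is None else x0)
    if H is None:
        v0=np.r_[H0(pics[0],obs[0]),C0];st=np.array([.006,.006,.06,.006,.006,.06,.003]);f=cost
    else: v0=C0;st=np.array([.006,.006,.06,-.004]);f=lambda v:cost(v,H)
    for k in(1,.4,.15):
        sim=np.vstack([v0]+[v0+k*st*np.eye(len(v0))[i] for i in range(len(v0))])
        r=minimize(f,v0,method='Nelder-Mead',options=dict(initial_simplex=sim,maxiter=400,xatol=1e-5,fatol=.05));v0=r.x
    return v0,r.fun
def ray(p,px,z):
    K=np.array(p['camera_matrix']);d=np.linalg.solve(K,[*px,1])*[1,-1,-1];d=np.array(p['orientation'])@d
    e=np.array(p['eye']);return e+d*(z-e[2])/d[2]
def H0(p,o):
    a,b=ray(p,(273/2.95+160,291/2.95+110),.045),ray(p,(455/2.95+160,362/2.95+110),.045)
    y=(a-b)/np.linalg.norm(a-b);th=np.arctan2(-y[0],y[1]);m=(a+b)/2+.07*np.array([np.cos(th),np.sin(th),0]);return [m[0],m[1],th]
def overlay(p,H,C,fn):
    im=p['pixels'].copy()
    for m,c in zip(render(p,H,C),((0,0,255),(0,255,255))):
        cn,_=cv2.findContours((m>.5).astype(np.uint8),cv2.RETR_EXTERNAL,cv2.CHAIN_APPROX_NONE);cv2.drawContours(im,cn,-1,c,1)
    cv2.imwrite(fn,im)
E
python3 - <<'E'
from fit import *
t,s=arm.camera('top'),arm.camera('side')
for ps in([t],[s],[t,s]):
    v,f=fit(ps) if ps[0] is t else fit(ps,H=Hs,x0=v[3:])
    if ps[0] is t: Hs=v[:3]
    print(np.round(v,4),round(f,1))
np.save('H.npy',v[:3]);H,C=v[:3],v[3:]
im=[]
for p,c,n in((t,(110,290,190,370),'a'),(s,(140,320,220,400),'b')):
    overlay(p,H,C,'/tmp/o.png');im.append(cv2.resize(cv2.imread('/tmp/o.png')[c[0]:c[1],c[2]:c[3]],(400,400),interpolation=2))
cv2.imwrite('pics/ov.png',np.hstack(im))
S_=Rz(H[2])
for o,z in(('socket_tall',.0),('socket_short',0),('jar',0),('battery',0)):
    d=arm.pinpoint(t,o)[0];w=ray(t,d['position'],z);print(o,w[:2].round(3),'in seat',((w-[H[0],H[1],0])@S_)[:2].round(3))
for n in('left','right'):
    y=.045 if n=='left' else -.045
    P=coverpts(C,np.array([[.038,y,.008]]))@S_.T+[H[0],H[1],0];print(n,proj(t,P),arm.pinpoint(t,'hole_'+n)[0]['position'])
E
```

```text
[ 0.5446 -0.0347 -0.3716  0.025   0.0008 -0.1297  0.0176] 162.6
[ 0.0255  0.0032 -0.1231  0.0128] 55.9
[ 5.454e-01 -3.390e-02 -3.620e-01  2.460e-02  1.000e-04 -1.395e-01
  1.530e-02] 619.7
socket_tall [0.645 0.106] in seat [0.043 0.166]
socket_short [ 0.472 -0.19 ] in seat [-0.014 -0.172]
jar [0.638 0.217] in seat [-0.002  0.268]
battery [ 0.445 -0.288] in seat [-0.004 -0.273]
left [[287.24852059 167.08319779]] [290.7, 167.6]
right [[316.39942294 183.26992245]] [317.8, 182.5]
```

View pics/ov.png

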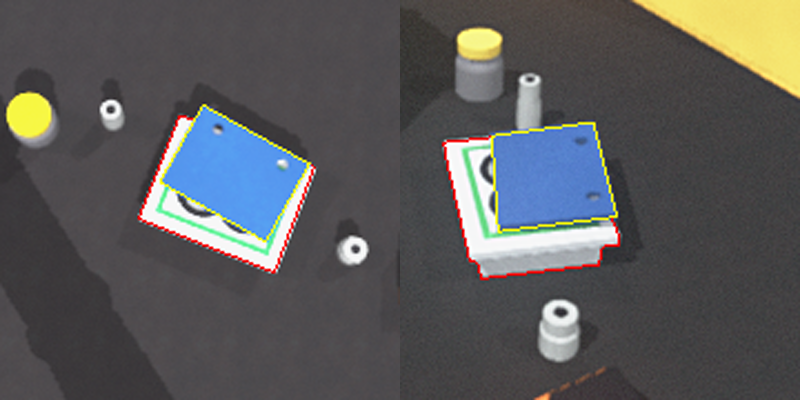

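The overlay fits both views well. The cover sits at about (+25, +2) mm from the seat, turned -0.135 rad and tilted 13 mm. I'll bring the open gripper to the housing's +x side.

```bash
cat > go.py <<'E'
from fit import *
def go(x,y,z,yaw=0.):
    """tool-frame shift & turn to put TCP at seat-frame x,y, world z; tool x = -housing x (yaw offset)"""
    H=np.load('H.npy');s=arm.state();R=np.array(s['ee_rot'])
    w=Rz(H[2])@[x,y,0]+[H[0],H[1],z]
    G=Rz(H[2]+yaw)@np.diag([-1.,1,-1]);
    rv=np.degrees(cv2.Rodrigues(R.T@G)[0].ravel())
    print('shift',(R.T@(w-s['position'])).round(4),'turn',rv.round(1),'t',s['t'])
def where():
    H=np.load('H.npy');s=arm.state();return (Rz(H[2]).T@(np.array(s['position'])-[H[0],H[1],0])).round(4)
E
python3 -c "
import numpy as np
np.save('H.npy',[.545,-.0343,-.366])
from go import *
go(.118,0,.224);print(where())"
```

```text
shift [-0.6514 -0.5215  0.0011] turn [-0.   0.   5.3] t 1.6
[-0.5787  0.4593  0.2251]
```

```bash
python3 -m inch '{"xyz":[[-0.046,-0.037,0],[-0.092,-0.074,0],[-0.138,-0.111,0],[-0.184,-0.148,0],[-0.230,-0.184,0],[-0.276,-0.221,0],[-0.322,-0.258,0],[-0.368,-0.295,0]],"delta_rot":[[0,0,1],[0,0,2],[0,0,3],[0,0,4],[0,0,5],[0,0,5.3],[0,0,5.3],[0,0,5.3]],"gripper":[1,1,1,1,1,1,1,1]}'; python3 -c "
from go import *
go(.118,0,.224);go(.118,0,.11)"
```

```text
t: 2.6
position: [0.4445, 0.2167, 0.2254]
ee_rot: [[-0.934, 0.358, 0.001], [0.358, 0.934, 0.0], [-0.001, 0.001, -1.0]]
force: [1.8, -0.3, 0.6]
gripper_width: 0.0856
finger_force: 0.0
shift [-0.3016 -0.1984  0.0015] turn [ 0.  0. -0.] t 2.6
shift [-0.3016 -0.1985  0.1155] turn [ 0.  0. -0.] t 2.6
```

```bash
python3 -m inch '{"xyz":[[-0.050,-0.033,0],[-0.100,-0.066,0],[-0.150,-0.1,0],[-0.2,-0.132,0],[-0.25,-0.165,0],[-0.302,-0.1985,0.02],[-0.302,-0.1985,0.075],[-0.302,-0.1985,0.125]],"delta_rot":[[0,0,0],[0,0,0],[0,0,0],[0,0,0],[0,0,0],[0,0,0],[0,0,0],[0,0,0]],"gripper":[1,1,1,1,1,1,1,1]}'; python3 -c "
from go import *
go(.118,0,.065);print(where())
p=arm.camera('side');cv2.imwrite('pics/s2.png',cv2.resize(p['pixels'][120:300,200:440],None,fx=3.3,fy=3.3,interpolation=2))
H=np.load('H.npy')
for dz in(0,.004,.017):
  print(dz,(proj(p,(np.array([[.118-.011,-.0427,.10-dz]]))@Rz(H[2]).T+[H[0],H[1],0])-[200,120])*3.3)
"
```

```text
t: 3.6
position: [0.6546, -0.0766, 0.0983]
ee_rot: [[-0.933, 0.36, 0.0], [0.36, 0.933, -0.0], [-0.0, 0.0, -1.0]]
force: [0.2, 0.7, -0.3]
gripper_width: 0.0855
finger_force: 0.0
shift [-0.0005  0.0002  0.0333] turn [ 0.   0.  -0.1] t 3.6
[ 0.1175 -0.0002  0.0983]
0 [[433.14544802 293.66039272]]
0.004 [[432.49587939 298.86687557]]
0.017 [[430.40811248 315.60093908]]
```

View pics/s2.png

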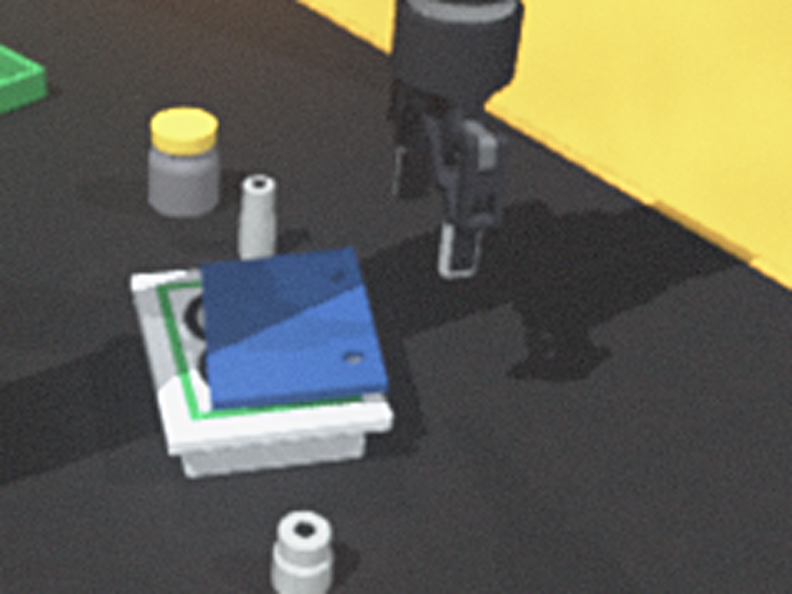

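```bash
python3 -c "
from go import *
p=arm.camera('side');H=np.load('H.npy')
f=lambda x,y,z:((proj(p,np.array([[x,y,z]])@Rz(H[2]).T+[H[0],H[1],0])-[200,120])*3.3).round(0)[0]
for y in(-.0427,-.057,.0427):
  for x in(.1065,.1285): print(x,y,[f(x,y,.098-d).tolist() for d in(-.01,0,.004,.017)])
q=arm.camera('top');g=lambda x,y,z:proj(q,np.array([[x,y,z]])@Rz(H[2]).T+[H[0],H[1],0])[0].round(1)
print(g(.1175,0,.098),g(.1175,-.0427,.09),g(.1175,.0427,.09))
cv2.imwrite('pics/t2.png',cv2.resize(q['pixels'][110:230,230:350],None,fx=5,fy=5,interpolation=2))
"
```

```text
0.1065 -0.0427 [[434.0, 283.0], [432.0, 296.0], [431.0, 302.0], [429.0, 318.0]]
0.1285 -0.0427 [[467.0, 280.0], [466.0, 293.0], [465.0, 298.0], [462.0, 315.0]]
0.1065 -0.057 [[441.0, 296.0], [439.0, 309.0], [439.0, 315.0], [437.0, 332.0]]
0.1285 -0.057 [[475.0, 293.0], [473.0, 306.0], [473.0, 311.0], [470.0, 328.0]]
0.1065 0.0427 [[393.0, 213.0], [392.0, 225.0], [392.0, 230.0], [390.0, 246.0]]
0.1285 0.0427 [[425.0, 210.0], [423.0, 223.0], [423.0, 227.0], [421.0, 243.0]]
[308.9 153. ] [323.6 159.5] [293.7 147.9]
```

View pics/t2.png

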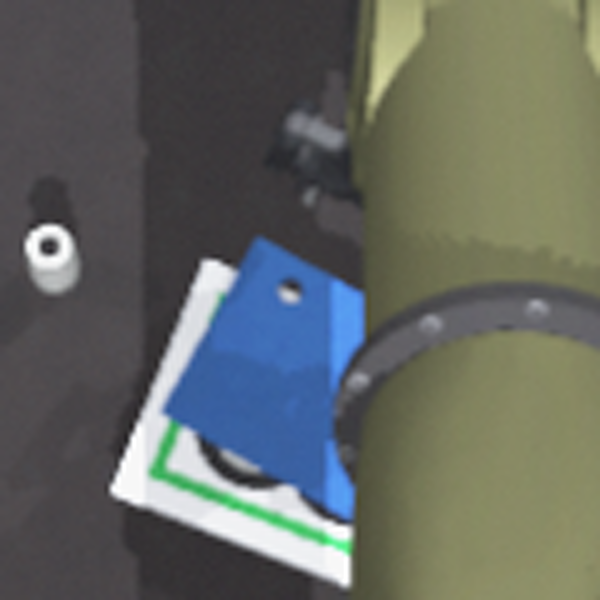

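```bash
python3 -m inch '{"xyz":[[0,0,0.02],[0,0,0.0335],[0,0,0.0335]],"delta_rot":[[0,0,0],[0,0,0],[0,0,0]],"gripper":[1,1,1]}'; python3 -c "
from go import *
print(where())
p=arm.camera('side');cv2.imwrite('pics/s3.png',cv2.resize(p['pixels'][150:250,270:390],None,fx=6,fy=6,interpolation=2))
H=np.load('H.npy')
f=lambda x,y,z:((proj(p,np.array([[x,y,z]])@Rz(H[2]).T+[H[0],H[1],0])-[270,150])*6).round(0)[0]
for y in(-.0427,-.057,.0427):
  for x in(.1065,.1285): print(x,y,[f(x,y,.065-d).tolist() for d in(-.02,-.01,0,.004,.017)])
"
```

```text
t: 4.12
position: [0.6546, -0.0752, 0.0672]
ee_rot: [[-0.934, 0.358, 0.0], [0.358, 0.934, -0.0], [-0.0, 0.0, -1.0]]
force: [0.6, 0.2, 0.5]
gripper_width: 0.0856
finger_force: 0.0
[0.1169 0.0011 0.0672]
0.1065 -0.0427 [[362.0, 389.0], [359.0, 412.0], [356.0, 435.0], [355.0, 444.0], [351.0, 473.0]]
0.1285 -0.0427 [[422.0, 383.0], [419.0, 406.0], [416.0, 429.0], [414.0, 438.0], [410.0, 467.0]]
0.1065 -0.057 [[375.0, 413.0], [372.0, 437.0], [369.0, 460.0], [368.0, 469.0], [364.0, 498.0]]
0.1285 -0.057 [[436.0, 407.0], [433.0, 430.0], [429.0, 453.0], [428.0, 463.0], [424.0, 492.0]]
0.1065 0.0427 [[290.0, 259.0], [288.0, 281.0], [286.0, 303.0], [285.0, 311.0], [282.0, 339.0]]
0.1285 0.0427 [[346.0, 254.0], [343.0, 276.0], [341.0, 297.0], [340.0, 306.0], [337.0, 334.0]]
```

View pics/s3.png

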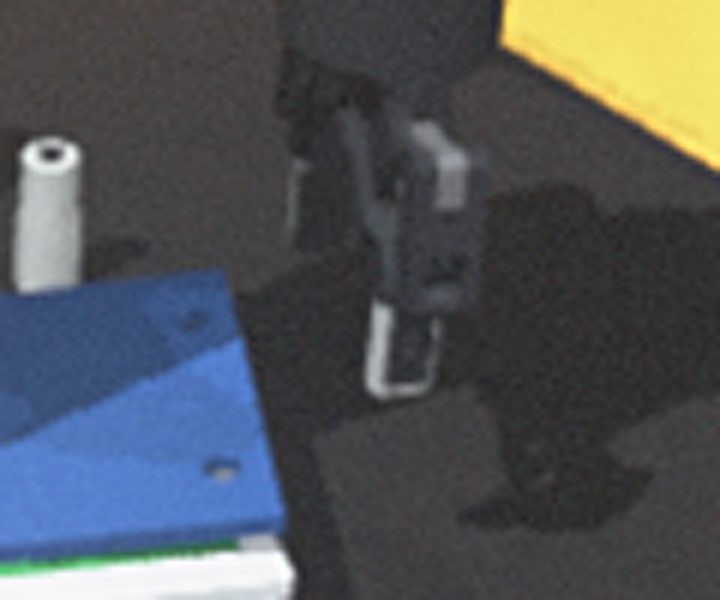

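The fingertip is at about (400,395) in the crop, higher than expected for an open hand. It is clear of everything, so I'll go lower there and look again.

```bash
python3 -m inch '{"xyz":[[0,0,0.018],[0,0,0.035],[0,0,0.035]],"delta_rot":[[0,0,0],[0,0,0],[0,0,0]],"gripper":[1,1,1]}'; python3 -c "
from go import *
print(where())
p=arm.camera('side');cv2.imwrite('pics/s4.png',cv2.resize(p['pixels'][150:250,270:390],None,fx=6,fy=6,interpolation=2))
H=np.load('H.npy')
f=lambda x,y,z:((proj(p,np.array([[x,y,z]])@Rz(H[2]).T+[H[0],H[1],0])-[270,150])*6).round(0)[0]
for y in(-.0427,-.057,.0427):
  for x in(.1065,.1285): print(x,y,[f(x,y,.031-d).tolist() for d in(-.02,-.01,0,.004,.017)])
"
```

```text
t: 4.55
position: [0.6529, -0.0752, 0.0294]
ee_rot: [[-0.934, 0.358, -0.004], [0.358, 0.934, 0.0], [0.004, -0.001, -1.0]]
force: [0.3, -0.2, 0.3]
gripper_width: 0.0856
finger_force: 0.0
[0.1154 0.0005 0.0294]
0.1065 -0.0427 [[352.0, 467.0], [349.0, 489.0], [347.0, 511.0], [346.0, 519.0], [342.0, 547.0]]
0.1285 -0.0427 [[411.0, 461.0], [408.0, 483.0], [405.0, 504.0], [404.0, 513.0], [400.0, 541.0]]
0.1065 -0.057 [[365.0, 491.0], [362.0, 514.0], [359.0, 536.0], [358.0, 544.0], [354.0, 572.0]]
0.1285 -0.057 [[425.0, 485.0], [422.0, 507.0], [418.0, 529.0], [417.0, 538.0], [413.0, 566.0]]
0.1065 0.0427 [[283.0, 333.0], [280.0, 354.0], [278.0, 375.0], [278.0, 383.0], [275.0, 410.0]]
0.1285 0.0427 [[337.0, 327.0], [335.0, 349.0], [332.0, 370.0], [332.0, 378.0], [328.0, 405.0]]
```

View pics/s4.png

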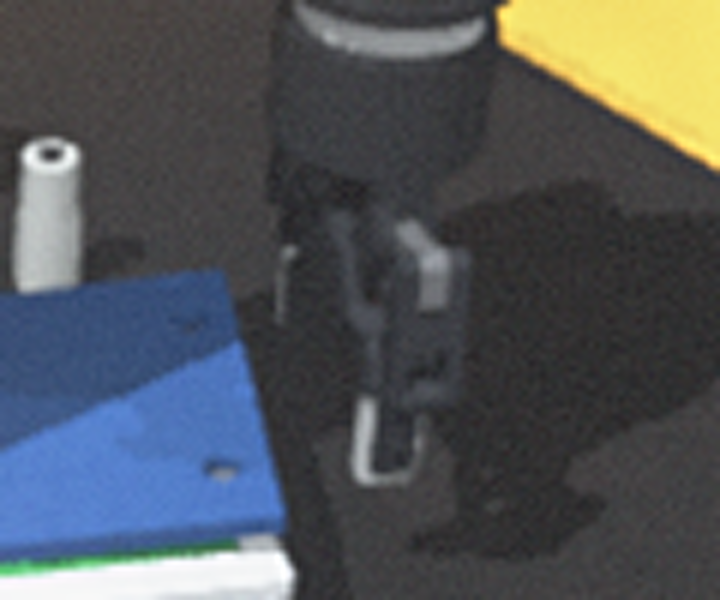

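The tip is at about (385,482), which puts it roughly 15–20 mm above the TCP. I'll confirm that by touching the cart top.

```bash
python3 -m inch '{"xyz":[[0,0,0.01],[0,0,0.016],[0,0,0.02],[0,0,0.022]],"delta_rot":[[0,0,0],[0,0,0],[0,0,0],[0,0,0]],"gripper":[1,1,1,1]}';python3 -m inch '{"xyz":[[0,0,0.002],[0,0,0.004],[0,0,0.006],[0,0,0.006]],"delta_rot":[[0,0,0],[0,0,0],[0,0,0],[0,0,0]],"gripper":[1,1,1,1]}'
```

```text
t: 5.1
position: [0.6543, -0.0753, 0.0093]
ee_rot: [[-0.934, 0.358, -0.0], [0.358, 0.934, -0.0], [0.0, -0.0, -1.0]]
force: [0.2, 0.8, -0.6]
gripper_width: 0.0855
finger_force: 0.0
t: 5.6
position: [0.6543, -0.0753, 0.0034]
ee_rot: [[-0.934, 0.358, -0.0], [0.358, 0.934, -0.0], [0.0, -0.0, -1.0]]
force: [-0.1, 0.6, 0.1]
gripper_width: 0.0852
finger_force: 0.0
```

```bash
for i in 1 2; do :; done; python3 -m inch '{"xyz":[[0,0,0.002],[0,0,0.004],[0,0,0.006],[0,0,0.006]],"delta_rot":[[0,0,0],[0,0,0],[0,0,0],[0,0,0]],"gripper":[1,1,1,1]}'
```

```text
t: 6.1
position: [0.6543, -0.0753, -0.0026]
ee_rot: [[-0.934, 0.358, -0.0], [0.358, 0.934, 0.0], [0.0, -0.0, -1.0]]
force: [-0.1, 0.8, -0.7]
gripper_width: 0.0858
finger_force: 0.0
```

```bash
python3 -m inch '{"xyz":[[0,0,0.003],[0,0,0.006],[0,0,0.008],[0,0,0.008]],"delta_rot":[[0,0,0],[0,0,0],[0,0,0],[0,0,0]],"gripper":[1,1,1,1]}'; python3 -m inch '{"xyz":[[0,0,0.002],[0,0,0.003],[0,0,0.004],[0,0,0.004]],"delta_rot":[[0,0,0],[0,0,0],[0,0,0],[0,0,0]],"gripper":[1,1,1,1]}'
```

```text
t: 6.6
position: [0.6542, -0.0753, -0.0107]
ee_rot: [[-0.934, 0.358, -0.001], [0.358, 0.934, 0.0], [0.0, -0.0, -1.0]]
force: [0.2, 0.3, 0.7]
gripper_width: 0.085
finger_force: 0.0
t: 7.1
position: [0.6543, -0.0753, -0.0145]
ee_rot: [[-0.934, 0.358, -0.0], [0.358, 0.934, -0.0], [0.0, -0.0, -1.0]]
force: [1.1, -0.9, 0.3]
gripper_width: 0.0853
finger_force: 0.0
```

```bash
python3 -m inch '{"xyz":[[0,0,0.002],[0,0,0.004],[0,0,0.004]],"delta_rot":[[0,0,0],[0,0,0],[0,0,0]],"gripper":[1,1,1]}'; python3 -m inch '{"xyz":[[0,0,0.002],[0,0,0.004],[0,0,0.004]],"delta_rot":[[0,0,0],[0,0,0],[0,0,0]],"gripper":[1,1,1]}'
```

```text
t: 7.48
position: [0.6542, -0.0753, -0.0187]
ee_rot: [[-0.934, 0.358, -0.0], [0.358, 0.934, 0.0], [0.0, -0.0, -1.0]]
force: [-0.5, 0.6, -0.7]
gripper_width: 0.0856
finger_force: 0.0
t: 7.85
position: [0.6546, -0.0754, -0.0193]
ee_rot: [[-0.934, 0.358, 0.001], [0.358, 0.934, -0.0], [-0.001, 0.0, -1.0]]
force: [-9.1, 1.1, 24.8]
gripper_width: 0.0854
finger_force: 12.2
```

Contact came at TCP z = -0.019, so the open tips sit 19 mm above the TCP. I'll raise them to 48 mm and start the push along tool +x.

```bash
python3 -m inch '{"xyz":[[0,0,-0.026],[0,0,-0.052],[0.008,0,-0.052],[0.014,0,-0.052],[0.018,0,-0.052],[0.022,0,-0.052]],"delta_rot":[[0,0,0],[0,0,0],[0,0,0],[0,0,0],[0,0,0],[0,0,0]],"gripper":[1,1,1,1,1,1]}';python3 -m inch '{"xyz":[[0.003,0,0],[0.006,0,0],[0.009,0,0],[0.011,0,0],[0.011,0,0]],"delta_rot":[[0,0,0],[0,0,0],[0,0,0],[0,0,0],[0,0,0]],"gripper":[1,1,1,1,1]}'
python3 - <<'E'
from go import *
print(where())
s=arm.camera('side');v,f=fit([s],H=np.load('H.npy'),x0=[.016,.002,0,.013]);print(v.round(4),f)
E
```

```text
t: 8.6
position: [0.6336, -0.0673, 0.0289]
ee_rot: [[-0.934, 0.358, -0.0], [0.358, 0.934, 0.0], [0.0, -0.0, -1.0]]
force: [1.1, 0.5, -0.9]
gripper_width: 0.0852
finger_force: 0.7
t: 9.22
position: [0.6233, -0.0634, 0.0296]
ee_rot: [[-0.934, 0.358, -0.0], [0.358, 0.934, -0.0], [0.0, -0.0, -1.0]]
force: [-0.0, -0.3, -0.5]
gripper_width: 0.0853
finger_force: 0.2
[0.0835 0.0008 0.0296]
[ 0.0172  0.0022 -0.057   0.0101] 74.9375
```

```bash
python3 -m inch '{"xyz":[[0.002,0,0],[0.004,0,0],[0.006,0,0],[0.008,0,0],[0.008,0,0]],"delta_rot":[[0,0,0],[0,0,0],[0,0,0],[0,0,0],[0,0,0]],"gripper":[1,1,1,1,1]}'
python3 - <<'E'
from go import *
print(where())
s=arm.camera('side');H=np.load('H.npy');v,f=fit([s],H=H,x0=[.009,.002,0,.013]);print(v.round(4),f)
overlay(s,H,v,'/tmp/o.png');cv2.imwrite('pics/s5.png',cv2.resize(cv2.imread('/tmp/o.png')[160:260,230:350],None,fx=6,fy=6,interpolation=2))
E
```

```text
t: 9.9
position: [0.6157, -0.0605, 0.0295]
ee_rot: [[-0.934, 0.358, -0.001], [0.358, 0.934, 0.0], [0.001, -0.0, -1.0]]
force: [0.4, -0.3, 0.7]
gripper_width: 0.0852
finger_force: 0.2
[0.0754 0.0008 0.0295]
[ 0.0107 -0.0002 -0.0266  0.0107] 88.3125
```

View pics/s5.png

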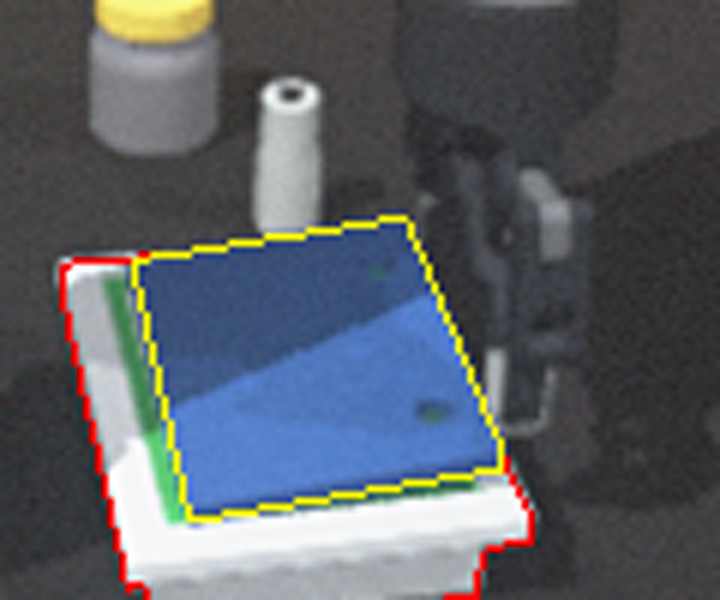

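The cover is almost square now, and the fingers touch its right edge near (495,430). The y offset is about 0, so I'll push the remaining 9–10 mm.

```bash
python3 -m inch '{"xyz":[[0.002,0,0],[0.004,0,0],[0.006,0,0],[0.008,0,0],[0.009,0,0],[0.009,0,0]],"delta_rot":[[0,0,0],[0,0,0],[0,0,0],[0,0,0],[0,0,0],[0,0,0]],"gripper":[1,1,1,1,1,1]}'
python3 - <<'E'
from go import *
print(where())
s=arm.camera('side');H=np.load('H.npy');v,f=fit([s],H=H,x0=[.001,.0,0,.006]);print(v.round(4),f)
overlay(s,H,v,'/tmp/o.png');cv2.imwrite('pics/s6.png',cv2.resize(cv2.imread('/tmp/o.png')[160:260,230:350],None,fx=6,fy=6,interpolation=2))
E
```

```text
t: 10.7
position: [0.6076, -0.0576, 0.0296]
ee_rot: [[-0.934, 0.358, -0.0], [0.358, 0.934, -0.0], [0.0, -0.0, -1.0]]
force: [1.6, -1.3, -0.7]
gripper_width: 0.0855
finger_force: 0.5
[0.0668 0.0007 0.0296]
[ 0.0028  0.0061  0.0068 -0.0078] 125.9375
```

View pics/s6.png

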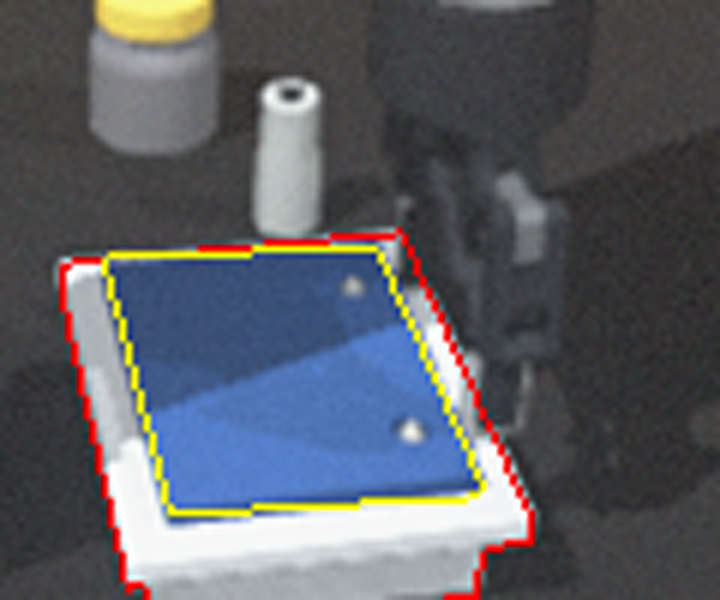

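It dropped: both pin tips show in the holes at (352,287) and (410,432), and no green gasket is visible. I'll back off and check with both cameras.

```bash
python3 -m inch '{"xyz":[[-0.02,0,0],[-0.045,0,0],[-0.05,0,-0.05],[-0.05,0,-0.1],[-0.05,0,-0.16],[-0.05,0.05,-0.2],[-0.03,0.1,-0.2],[0,0.16,-0.2]],"delta_rot":[[0,0,0],[0,0,0],[0,0,0],[0,0,0],[0,0,0],[0,0,0],[0,0,0],[0,0,0]],"gripper":[1,1,1,1,1,1,1,1]}'
python3 -m inch '{"xyz":[[0.03,0.05,0],[0.06,0.1,0],[0.09,0.15,0],[0.12,0.2,0],[0.12,0.2,0]],"delta_rot":[[0,0,0],[0,0,0],[0,0,0],[0,0,0],[0,0,0]],"gripper":[1,1,1,1,1]}'
python3 - <<'E'
from go import *
t,s=arm.camera('top'),arm.camera('side')
H=np.load('H.npy')
for q in(t,s):
    v,f=fit([q],H=H,x0=[.0,.0,0,.003]);print(v.round(4),f)
a=t['pixels'][130:240,230:350];b=s['pixels'][150:260,225:345]
cv2.imwrite('pics/end.png',np.hstack([cv2.resize(i,(400,367),interpolation=2) for i in(a,b)]))
for o in('socket_tall','socket_short','jar','battery'):
    d=arm.pinpoint(t,o)[0];print(o,ray(t,d['position'],0)[:2].round(3))
E
```

```text
t: 11.75
position: [0.6655, 0.0883, 0.2301]
ee_rot: [[-0.933, 0.36, 0.001], [0.36, 0.933, 0.0], [-0.001, 0.0, -1.0]]
force: [-0.2, -0.6, 0.1]
gripper_width: 0.0853
finger_force: 0.0
t: 12.38
position: [0.6213, 0.3248, 0.2287]
ee_rot: [[-0.937, 0.349, -0.003], [0.349, 0.937, 0.004], [0.005, 0.002, -1.0]]
force: [1.1, -0.4, -0.7]
gripper_width: 0.0853
finger_force: 0.0
[ 0.0014 -0.0005  0.0039 -0.017 ] 52.1875
[ 0.0024  0.0066  0.0081 -0.0076] 118.375
socket_tall [0.64  0.107]
socket_short [ 0.479 -0.197]
jar [0.629 0.212]
battery [ 0.44 -0.29]
```

View pics/end.png

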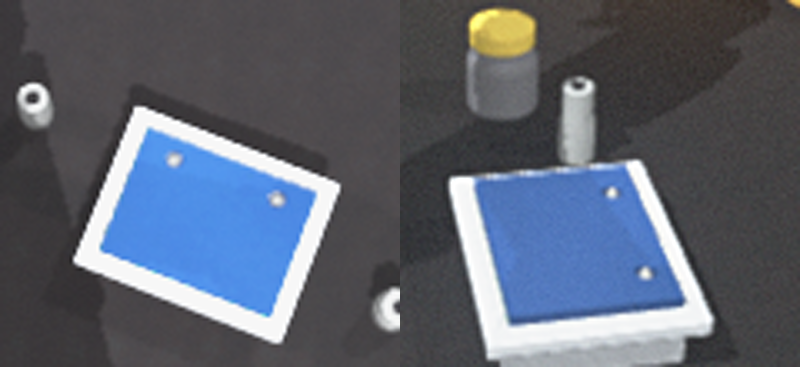

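The end view shows the cover flat, with an even white rim all round and both pins centred in their holes. The neighbouring objects have not moved and the arm is clear.

```bash
python3 -c "
from rig import arm
print(arm.finish_job())"
```

```text
the job is handed in; nothing more can be done
None
```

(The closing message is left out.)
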